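# Power up the microscope bench in order

### The job

Start the microscope's bench units in the right order: with the fingertips, press the green button on the lamp supply fully in, then the blue button on the scanner controller, then the yellow button on the camera unit, each with a light press. Leave the red laser button alone; do not lift, tip or shift any of the boxes, leave the small things on the bench where they are, and finish with the hand clear.

Things in the scene. Friction and masses are not known exactly. Their poses are not given: they have to be found in the camera images.
- lamp_unit: The lamp supply: cream box 130 x 110 x 80 mm (x, y, height) with black cooling slots on top behind its GREEN button, 1.4 kg (masses vary a little). It stands loose on the table and can be anywhere among the four places, turned up to 0.4 rad. Origin: centre of its underside; z up.
- lamp_top (a point): Centre of the top face of the green button of the lamp supply, 96 mm above the table when out; it moves down with the button. The cap is a flat disc 34 mm across that stands 16 mm proud of the box (8 mm when latched in) and is pressed straight down.
- lamp_button (a joint): Travel of the green button in m: 0 = out (off), 0.008 = fully in (on). It is a latching button: about 2.5 N moves it, it has no return spring and stays where it is left, then ends at 0.008. The cap rides on a spring of its own (3 N preload, 2 N/mm), so past the latched position the finger can sink up to 5 mm more, the force growing from 3 to 13 N, before a hard stop; the cap comes back up by that much. It counts as on beyond 0.0065.
- scan_unit: The scanner controller: black box 125 x 120 x 55 mm with a BLUE button on top, 1.2 kg (masses vary a little). It stands loose on the table and can be anywhere among the four places, turned up to 0.4 rad. Origin: centre of its underside; z up.
- scan_top (a point): Centre of the top face of the blue button of the scanner controller, 71 mm above the table when out; it moves down with the button. The cap is a flat disc 34 mm across that stands 16 mm proud of the box (8 mm when latched in) and is pressed straight down.
- scan_button (a joint): Travel of the blue button in m: 0 = out (off), 0.008 = fully in (on). It is a latching button: about 2.5 N moves it, it has no return spring and stays where it is left, then ends at 0.008. The cap rides on a spring of its own (3 N preload, 2 N/mm), so past the latched position the finger can sink up to 5 mm more, the force growing from 3 to 13 N, before a hard stop; the cap comes back up by that much. It counts as on beyond 0.0065.
- camera_unit: The camera unit: bare aluminium box 110 x 100 x 65 mm with a YELLOW button on top, 1.0 kg (masses vary a little). It stands loose on the table and can be anywhere among the four places, turned up to 0.4 rad. Origin: centre of its underside; z up.
- camera_top (a point): Centre of the top face of the yellow button of the camera unit, 81 mm above the table when out; it moves down with the button. The cap is a flat disc 34 mm across that stands 16 mm proud of the box (8 mm when latched in) and is pressed straight down.
- camera_button (a joint): Travel of the yellow button in m: 0 = out (off), 0.008 = fully in (on). It is a latching button: about 2.5 N moves it, it has no return spring and stays where it is left, then ends at 0.008. The cap rides on a spring of its own (3 N preload, 2 N/mm), so past the latched position the finger can sink up to 5 mm more, the force growing from 3 to 13 N, before a hard stop; the cap comes back up by that much. It counts as on beyond 0.0065.
- laser_unit: The laser supply: cream box 130 x 110 x 70 mm with a RED button on top, 1.4 kg; it must stay off (masses vary a little). It stands loose on the table and can be anywhere among the four places, turned up to 0.4 rad. Origin: centre of its underside; z up.
- laser_top (a point): Centre of the top face of the red button of the laser supply, 86 mm above the table when out; it moves down with the button. The cap is a flat disc 34 mm across that stands 16 mm proud of the box (8 mm when latched in) and is pressed straight down.
- laser_button (a joint): Travel of the red button in m: 0 = out (off), 0.008 = fully in (on). It is a latching button: about 2.5 N moves it, it has no return spring and stays where it is left, then ends at 0.008. The cap rides on a spring of its own (3 N preload, 2 N/mm), so past the latched position the finger can sink up to 5 mm more, the force growing from 3 to 13 N, before a hard stop; the cap comes back up by that much. It counts as on beyond 0.0065.
- oil_mid (a point): Small amber dropper bottle with white cap, 32 mm across, 54 mm high. Bystander, loose; this point is half-way up it, z up.
- canister_mid (a point): Clear plastic objective canister with black lid, 44 mm across, 58 mm high. Bystander, loose; this point is half-way up it, z up.
- slidebox_mid (a point): Orange slide box, 85 x 60 x 32 mm. Bystander, loose; this point is half-way up it, z up.
- dish_mid (a point): Closed glass dish, 92 mm across, 16 mm high. Bystander, loose; this point is half-way up it, z up.
- driver_mid (a point): Screwdriver with red handle lying along its x axis, 140 mm long, 20 mm wide, 18 mm high; the point is about 2 mm in front of the handle's end, towards the tip. Bystander, loose; this point is half-way up it, z up.
Not all that is in view belongs to the job. Leave any brown or orange look-alike of the scan_unit alone.

How it is judged:
By the outcome, as a careful person would: the job done as asked, in the order asked, and still so for the second after the job is handed in, with the robot touching nothing.
It also fails if it takes over 48 s, if anything falls off the work surface, if the arm or the gripper's body presses on something with over 40 N, if the wrist force passes 120 N, or if a joint passes its speed limit or range.

### The arm

A 6-joint arm with a two-finger parallel gripper is mounted at the origin on the work surface. World frame = base frame: x ahead of the robot, y to its left, z up, the work surface at z = 0. Lengths are in mm, angles in rad, forces in N, time in s.
With the tool pointing down it reaches from about 400 to 925 mm from the base axis. Payload 12.5 kg.
Tool frame: the origin (TCP) lies where the fingers leave the gripper's body, on its centre line; the fingertips stand 78 mm ahead of it and the grasp point (between the pads) lies 59 mm ahead of it; z points along the fingers, y is the direction in which the jaws open and shut (so a half turn about z gives the same grasp; the last joint's range is limited). The gripper opens to 95 mm and grips with 3 to 60 N. Pads are 20 mm wide; open, the fingers measure 119 mm over their backs; the gripper's body (75 mm by 180 mm) begins 59 mm behind the grasp point.
Start: joints at [1.128, 0.491, 1.559, -0, 1.092, -0.106], TCP at [206.524, 589.903, 292.261] pointing down, gripper open.
Joint ranges: [-3.1, 3.1], [-0.84, 2.19], [0.05, 2.79], [-1.13, 4.28], [0.06, 2.93], [-2.69, 2.69]. Speed limits (rad/s): [2.22, 2.22, 2.79, 3.14, 3.14, 3.14].

### API

Orientations are given as [roll, pitch, yaw] about the fixed x, y, z axes, in that order (R = Rz(yaw) Ry(pitch) Rx(roll)).
In Python, from cell import env, viewer, ticket, search_frame gives the robot as it stands.
- The arm moves only by the shell command python3 -m inch 'ROWS'. ROWS is a JSON object of lists of equal length, an entry for each row: "hand": the opening, from 0 (shut) to 1 (fully open); "delta_pos": the shift along the tool's x, y, z in cm, a list of three; "turn": the turn about the tool's z in rad. A call has 1 to 20 rows; each row shifts and turns the commanded pose from where the row before left it, along the tool's axes as they then stand; what a row does not reach is not made up. A row lasts 1/10 s, in which the tool goes at most 50 mm and 8.59 degrees, less where a joint would pass 70% of its speed; a pose out of reach is approached as far as the arm can. A call is refused whole if a number of a shift passes 5 or a number of a turn 0.15, either way. A call with a gripper value outside its range is refused whole. The fingers move at their own pace and stop on an object; the grip force is fixed at half the most. Time passes only in rows, so rows that do not move let the fingers close. It gives the time, the measured TCP pose, the force and the opening at its end, in the units of the state.
- env.state(): the state, without advancing time (a new reading comes with each control period).
- viewer.read_camera(name): name is "scene" or "top" or "wrist"; returns (picture, depth): 400x640x3 uint8, blue, green, red; 400x640 float32, mm along the optical axis (not along the pixel's ray), 0 where there is no reading.
- viewer.get_calibration(name): a dict with "fx", "fy", "cx", "cy" (pixels), "T" (4x4, takes a point from camera to world coordinates). Camera axes: x right, y down, z forward; pixel columns grow to the right and rows downward; lengths in mm; the calibration is good to about 2 mm. The wrist camera is an equidistant fisheye: a pixel r from the principal point sees the ray r / f radians off the axis. A picture is of the moment at which its call begins: read the wrist's pose just before it. get_calibration takes no time and is no camera call; for the wrist camera it gives the pose at the moment of the call.
- ticket.job_done(): hands the job in, once; it reports no verdict.
Trained networks look in the newest picture that a camera, given by its name, has taken for a name from the list of things; names that differ only in an ending like _2 or _b are one class to them, and where a whole thing is asked for, a point or a joint stands for the part that bears it (a point fixed in the world has none). Each returns a list of dicts, best first, with "p" (0 to 1); they miss things now and then, are a little off and sometimes report something else, mostly with a low value. They report only what shows in the picture. A call takes as long as a camera call. They do not tell look-alikes from the thing itself.
- search_frame(camera, label): "centre" ([column, row] in pixels, amid what is visible of it).
The state is a dict: "t": time; "joints": joint angles; "qvel": joint speeds; "tau": joint torques, N m; "eef_pos": TCP position; "tcp_rot": TCP orientation; "ft_force": force on the tool from outside, world axes, zero at the start; "moment": the same for the moment, N m; "opening": opening from 0.0 (shut) to 1.0 (fully open).
Only numpy, scipy, OpenCV 4.12 (cv2) and the standard library are available. Lean on these libraries where they do the work, as an engineer would, in place of code of your own. Each camera call takes 0.05 s, during which the arm holds its last target.

## Working session

There is one attempt and no reset: what is moved stays moved. The work goes in short steps, Python scripts to look and compute and a shell command to move; the robot and the scene stay as the last step left them, time stands still between calls to the robot, and variables do not carry over. Pictures are saved under pics/ and viewed, and the job is handed in when it is done.

```bash
mkdir -p pics; ls; python3 - <<'E'
from cell import env, viewer, ticket, search_frame
import cv2,numpy as np
s=env.state();print(s)
for n in ("scene","top"):
    p,d=viewer.read_camera(n);cv2.imwrite(f"pics/{n}0.png",p);np.save(f"pics/{n}0.npy",d)
    c=viewer.get_calibration(n);print(n,c)
    for l in ("lamp_top","scan_top","camera_top","laser_top"):
        print(l,[(np.round(r["centre"],1),round(r["p"],2)) for r in search_frame(n,l)][:3])
print(env.state()["t"])
E
```

```text
pics
{'t': 0.0, 'joints': array([ 1.12838023e+00,  4.91549722e-01,  1.55947744e+00, -1.03693091e-05,
        1.09167794e+00, -1.05563152e-01]), 'qvel': array([ 1.29877443e-03, -4.01381447e-04,  1.64819254e-04,  7.29702673e-04,
       -6.84780969e-05, -2.52789239e-03]), 'tau': array([-3.76758078e-03, -6.12649941e+01, -2.58173472e+01,  6.90589333e-02,
        4.82858322e-02, -1.31385350e-04]), 'eef_pos': array([206.46091505, 589.7378911 , 291.65816988]), 'tcp_rot': array([-3.14048543e+00, -1.08070691e-04,  2.80474444e+00]), 'ft_force': array([-0.60862647,  0.46401887, -0.43801156]), 'moment': array([ 0.01686547,  0.00558577, -0.02877465]), 'opening': 1.0007859305862812}
scene {'fx': 413.8006226421311, 'fy': 413.8006226421311, 'cx': 316.26768918295886, 'cy': 203.3263500402382, 'T': array([[ 3.23896309e-01,  7.67708318e-01, -5.52915111e-01,
         1.13976363e+03],
       [ 9.46046125e-01, -2.68605023e-01,  1.81240366e-01,
        -1.72050502e+02],
       [-9.37603905e-03, -5.81786284e-01, -8.13287655e-01,
         1.03908319e+03],
       [ 0.00000000e+00,  0.00000000e+00,  0.00000000e+
[... 191 characters left out ...]
1879624, 'cx': 319.95098931276283, 'cy': 192.27152779017788, 'T': array([[-2.19674435e-02, -9.87700751e-01,  1.54805228e-01,
         2.36638386e+02],
       [-9.99540174e-01,  2.49349741e-02,  1.72536185e-02,
         4.13916729e+01],
       [-2.09014763e-02, -1.54355026e-01, -9.87794338e-01,
         1.56113828e+03],
       [ 0.00000000e+00,  0.00000000e+00,  0.00000000e+00,
         1.00000000e+00]])}
lamp_top [(array([427.8, 197.4]), 0.46), (array([387.3, 149.6]), 0.43)]
scan_top [(array([175.5, 186.3]), 0.65), (array([235.1, 257.5]), 0.63)]
camera_top [(array([297.1, 145.5]), 0.62), (array([426.8, 196.6]), 0.4), (array([425.2, 196. ]), 0.33)]
laser_top [(array([299.8, 146.6]), 0.4)]
0.5
```

View pics/scene0.png

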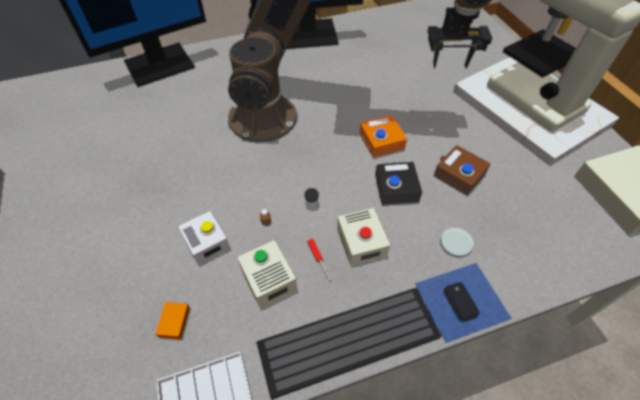

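View pics/top0.png

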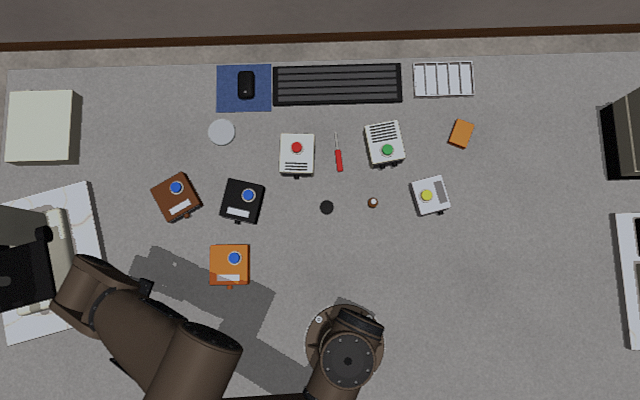

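Top view: green button at about (388,150), blue on the black box at (248,195), yellow at (427,196) and red at (297,147). The look-alikes are brown (176,187) and orange (234,258). Next I segment the caps by colour and locate them with depth from both cameras.

```bash
cat > h.py <<'E'
import cv2,numpy as np
def world(c,u,v,z):
    # ray-plane at height z
    T=c["T"];d=T[:3,:3]@np.array([(u-c["cx"])/c["fx"],(v-c["cy"])/c["fy"],1]);o=T[:3,3]
    return o+d*(z-o[2])/d[2]
def wdepth(c,u,v,dd):
    T=c["T"];return T[:3,:3]@(dd*np.array([(u-c["cx"])/c["fx"],(v-c["cy"])/c["fy"],1]))+T[:3,3]
R={"lamp":((45,75),96),"scan":((105,125),71),"camera":((24,35),81),"laser":((0,6),86)}
def blob(p,name,seed,rad=12):
    h=cv2.cvtColor(p,cv2.COLOR_BGR2HSV);lo,hi=R[name][0]
    m=cv2.inRange(h,(lo,120,60),(hi,255,255));k=np.zeros_like(m);cv2.circle(k,seed,rad,255,-1);m&=k
    n,l,s,ce=cv2.connectedComponentsWithStats(m);i=1+np.argmax(s[1:,4]);return ce[i],s[i],l==i
E
python3 - <<'E'
from h import *
from cell import viewer
S={"top":dict(lamp=(388,150),scan=(248,195),camera=(427,196),laser=(297,147)),"scene":dict(lamp=(261,256),scan=(394,182),camera=(207,227),laser=(366,232))}
for n in S:
    p=cv2.imread(f"pics/{n}0.png");d=np.load(f"pics/{n}0.npy");c=viewer.get_calibration(n)
    for b,sd in S[n].items():
        ce,s,m=blob(p,b,sd);dd=np.median(d[m])
        print(n,b,ce.round(1),s[2:],"depth",wdepth(c,*ce,dd).round(1),"plane",world(c,*ce,R[b][1]).round(1))
E
```

```text
top lamp [386.9 149.2] [10 10 78] depth [ 598.3 -146.4   93.8] plane [ 597.7 -146.1   96. ]
top scan [247.8 194.5] [11 10 81] depth [469.1 296.1  69.6] plane [468.9 295.9  71. ]
top camera [426.  194.7] [11 10 87] depth [ 452.6 -263.2   80.1] plane [ 452.5 -263.    81. ]
top laser [296.2 146.7] [10 10 80] depth [616.6 139.3  84.4] plane [616.2 139.2  86. ]
scene lamp [260.3 255.7] [12 11 99] depth [ 607.3 -151.5   94.8] plane [ 607.9 -151.6   96. ]
scene scan [394.3 179.5] [12 10 94] depth [474.4 293.4  69.1] plane [475.7 292.5  71. ]
scene camera [206.6 226.4] [ 12  12 103] depth [ 461.3 -268.2   79.2] plane [ 462.6 -268.    81. ]
scene laser [365.2 232. ] [ 11  11 102] depth [624.6 134.5  84.5] plane [625.4 134.   86. ]
```

The two cameras disagree by about 8 mm in x. Some of that is the visible cap sides and some is calibration. I'll move above the lamp with the fingers shut and refine with the wrist camera.

```bash
python3 -m inch '{"hand":[0,0,0,0,0,0,0,0,0,0,0,0,0,0,0,0,0,0,0,0],"delta_pos":[[-1.5,-1.4,0],[-3.3,-3,0],[-3.3,-3,0],[-3.3,-3,0],[-3.3,-3,0],[-3.3,-3,0],[-3.3,-3,0],[-3.3,-3,0],[-3.3,-3,0],[-3.3,-3,0],[-3.3,-3,0],[-3.3,-3,0],[-3.3,-3,0],[-3.3,-3,0],[-3.3,-3,0],[-3.3,-3,0],[-3.3,-3,0],[-3.3,-3,0],[-3.3,-3,0],[-1.5,-1.4,0]],"turn":[0,0,0,0,0,0,0,0,0,0,0,0,0,0,0,0,0,0,0,0]}'
cat > wr.py <<'E'
from h import *
import sys
from cell import env,viewer,search_frame
name,out=sys.argv[1:3]
s=env.state();c=viewer.get_calibration("wrist");p,d=viewer.read_camera("wrist")
cv2.imwrite(f"pics/{out}.png",p)
h=cv2.cvtColor(p,cv2.COLOR_BGR2HSV);lo,hi=R[name][0]
m=cv2.inRange(h,(lo,120,60),(hi,255,255));n,l,st,ce=cv2.connectedComponentsWithStats(m)
print("state",s["t"],s["eef_pos"].round(1),s["tcp_rot"].round(3),s["ft_force"].round(1),s["opening"].round(2))
T=c["T"];print("cam pos",T[:3,3].round(1),"axis",T[:3,2].round(3))
def ray(u,v):
    x,y=(u-c["cx"])/c["fx"],(v-c["cy"])/c["fy"];r=np.hypot(x,y);k=np.sin(r)/r if r>1e-6 else 1
    return T[:3,:3]@np.array([x*k,y*k,np.cos(r)])
Z=float(sys.argv[3]) if len(sys.argv)>3 else R[name][1]
for i in np.argsort(-st[1:,4])[:4]+1:
    if st[i,4]<40: continue
    w=ray(*ce[i]);q=T[:3,3]+w*(Z-T[2,3])/w[2]
    # top-face points from depth
    ys,xs=np.where(l==i);P=[]
    for u,v in zip(xs,ys):
        x,y=(u-c["cx"])/c["fx"],(v-c["cy"])/c["fy"];r=np.hypot(x,y);w=ray(u,v)
        if d[v,u]>0:P.append(T[:3,3]+w*d[v,u]/np.cos(r))
    P=np.array(P);zt=np.percentile(P[:,2],80) if len(P) else 0
    top=P[np.abs(P[:,2]-zt)<2.5] if len(P) else P
    mid=(top.min(0)+top.max(0))/2 if len(top) else 0
    print("blob",ce[i].round(1),st[i,2:],"plane",q.round(1),"depthtop mid",np.round(mid,1),"mean",top.mean(0).round(1) if len(top) else 0,"ext",np.round(np.ptp(top,axis=0),1) if len(top) else 0)
    e=np.mean([q[:2],mid[:2]],axis=0)-s["eef_pos"][:2];yaw=s["tcp_rot"][2]
    print("  tool shift cm",(np.array([np.cos(yaw)*e[0]+np.sin(yaw)*e[1],np.sin(yaw)*e[0]-np.cos(yaw)*e[1]])/10).round(2))
print([(np.round(r["centre"],1),round(r["p"],2)) for r in search_frame("wrist",name+"_top")][:3])
E
python3 wr.py lamp w1
```

```text
t: 2.5
eef_pos: [608.9, -155.6, 291.9]
tcp_rot: [-3.141, 0.001, 2.803]
ft_force: [-0.7, 1.1, 0.0]
opening: 0.004Traceback (most recent call last):
  File "wr.py", line 9, in <module>
    print("state",s["t"],s["eef_pos"].round(1),s["tcp_rot"].round(3),s["ft_force"].round(1),s["opening"].round(2))
                                                                                            ^^^^^^^^^^^^^^^^^^
AttributeError: 'float' object has no attribute 'round'
```

View pics/w1.png

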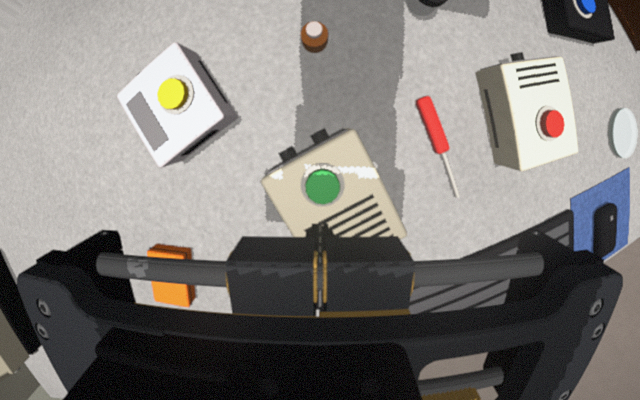

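The wrist view shows the green cap at (322,186) and yellow at (172,94). The shut fingertips sit just below the green cap in the picture, around (320,240).

```bash
sed -i 's/s\["opening"\].round(2)/round(s["opening"],2)/' wr.py; python3 wr.py lamp w2; python3 wr.py camera w3; python3 wr.py laser w4 | tail -4
```

```text
state 2.55 [ 609.4 -156.9  291.7] [-3.141e+00  1.000e-03  2.802e+00] [-1.1 -0.8 -1.8] 0.0
cam pos [ 544.3 -131.9  383.6] axis [ 0.231 -0.083 -0.97 ]
blob [323.3 185.1] [ 33  33 799] plane [ 600.3 -148.3   96. ] depthtop mid [ 600.7 -148.6   95.7] mean [ 600.5 -148.4   95.6] ext [31.3 30.6  3.9]
  tool shift cm [1.13 0.5 ]
[(array([325.2, 183.8]), 0.75), (array([174., 289.]), 0.73)]
state 2.65 [ 607.8 -153.3  291.7] [ 3.141e+00 -1.000e-03  2.803e+00] [-0.6  0.5 -0.4] 0.01
cam pos [ 542.8 -128.5  383.7] axis [ 0.23  -0.081 -0.97 ]
blob [169.7  95.4] [ 30  30 658] plane [ 456.4 -264.    81. ] depthtop mid [ 455.6 -264.9   80.8] mean [ 455.9 -264.8   80.6] ext [32.  31.7  3.9]
  tool shift cm [ 10.62 -15.53]
[(array([171.5,  95.4]), 0.66), (array([587. ,   6.5]), 0.27)]
  tool shift cm [ 6.94 12.54]
blob [550.4 125.8] [ 23  27 479] plane [617.9 133.   86. ] depthtop mid [618.8 137.2  85.3] mean [618.9 136.6  85.3] ext [31.7 32.9  4. ]
  tool shift cm [ 8.44 27.43]
[(array([549.2, 127.1]), 0.62), (array([170.7,  96.1]), 0.57)]
```

```bash
python3 -m inch '{"hand":[0,0,0,0,0,0,0],"delta_pos":[[0.5,0.2,1.5],[0.5,0.25,2.5],[0,0,2.5],[0,0,2],[0,0,0.5],[0,0,0],[0,0,0]],"turn":[0,0,0,0,0,0,0]}'; python3 wr.py lamp w5; python3 wr.py lamp w6|head -1
```

```text
t: 3.55
eef_pos: [600.1, -144.6, 203.4]
tcp_rot: [3.142, 0.001, 2.805]
ft_force: [0.3, 0.0, -0.3]
opening: 0.003
state 3.55 [ 600.1 -144.6  203.4] [3.142e+00 1.000e-03 2.805e+00] [ 0.3  0.  -0.3] 0.0
cam pos [ 534.9 -119.9  295.3] axis [ 0.232 -0.081 -0.969]
blob [309.7 221.3] [ 46  29 844] plane [ 594.4 -147.9   96. ] depthtop mid [ 596.8 -148.5   95.6] mean [ 594.5 -148.1   95.5] ext [23.6 32.   3.8]
  tool shift cm [ 0.31 -0.49]
[(array([307.6, 217.6]), 0.61)]
state 3.65 [ 600.1 -144.8  203.4] [3.141e+00 2.000e-03 2.805e+00] [ 0.8 -0.  -0.8] 0.01
```

View pics/w5.png

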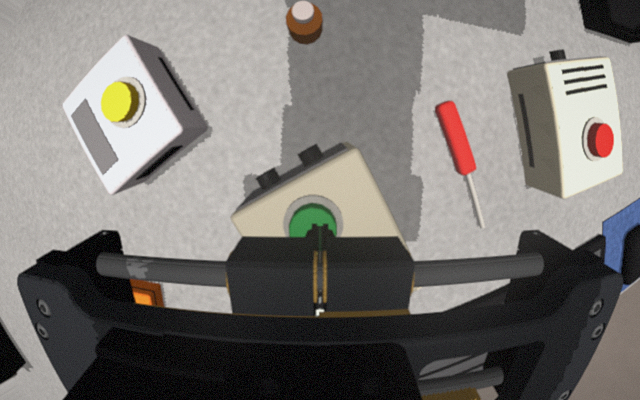

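Correct by tool x −1.5 mm, y −3.5 mm, then go down gently. The tip is at z 125.4, the cap at 96 and it latches at 88.

```bash
python3 -m inch '{"hand":[0,0,0,0,0,0,0,0],"delta_pos":[[-0.15,-0.35,0.5],[0,0,1],[0,0,0.8],[0,0,0.3],[0,0,0.2],[0,0,0.2],[0,0,0],[0,0,0]],"turn":[0,0,0,0,0,0,0,0]}';python3 -m inch '{"hand":[0,0,0],"delta_pos":[[0,0,0.3],[0,0,0.2],[0,0,0]],"turn":[0,0,0]}'
```

```text
t: 4.55
eef_pos: [600.2, -148.6, 172.4]
tcp_rot: [3.142, 0.001, 2.805]
ft_force: [-0.2, -1.2, -0.4]
opening: 0.004
t: 4.85
eef_pos: [600.2, -148.7, 167.0]
tcp_rot: [3.142, 0.0, 2.805]
ft_force: [0.2, -0.2, 0.2]
opening: 0.009
```

```bash
python3 -m inch '{"hand":[0,0,0],"delta_pos":[[0,0,0.15],[0,0,0.1],[0,0,0]],"turn":[0,0,0]}'
```

```text
t: 5.15
eef_pos: [600.1, -148.7, 164.9]
tcp_rot: [3.142, 0.0, 2.805]
ft_force: [0.0, 0.3, 4.7]
opening: 0.007
```

```bash
python3 -m inch '{"hand":[0,0],"delta_pos":[[0,0,0.1],[0,0,0]],"turn":[0,0]}'; python3 -m inch '{"hand":[0,0,0,0,0],"delta_pos":[[0,0,-0.5],[0,0,-1.5],[0,0,-3],[0,0,-4],[0,0,-1.5]],"turn":[0,0,0,0,0]}'; python3 wr.py lamp w7 88; python3 wr.py scan w8
```

```text
t: 5.35
eef_pos: [600.2, -148.6, 164.1]
tcp_rot: [3.142, 0.0, 2.805]
ft_force: [-0.4, 0.9, 7.0]
opening: 0.007
t: 5.85
eef_pos: [600.5, -148.8, 272.2]
tcp_rot: [-3.142, 0.004, 2.805]
ft_force: [0.5, -0.3, -0.1]
opening: 0.004
state 5.85 [ 600.5 -148.8  272.2] [-3.142  0.004  2.805] [ 0.5 -0.3 -0.1] 0.0
cam pos [ 535.1 -124.   363.9] axis [ 0.234 -0.082 -0.969]
blob [318.2 199.3] [ 34  34 856] plane [ 600.7 -148.5   88. ] depthtop mid [ 601.1 -148.7   87.7] mean [ 600.8 -148.5   87.5] ext [30.7 31.2  4.1]
  tool shift cm [-0.03  0.03]
[(array([319. , 200.6]), 0.92), (array([424.7,   7. ]), 0.34)]
state 5.95 [ 600.4 -148.7  271. ] [3.142 0.004 2.805] [ 0.3  0.3 -0.2] 0.0
cam pos [ 535.  -123.9  362.8] axis [ 0.234 -0.082 -0.969]
blob [596.3   7. ] [ 20  16 269] plane [476.7 287.4  71. ] depthtop mid [477.2 295.8  70.5] mean [476.1 293.6  70.3] ext [22.5 34.3  4.2]
  tool shift cm [26.21 37.48]
blob [627.4 234.5] [ 20  64 216] plane [820.  292.9  71. ] depthtop mid [875.9 381.5   1.6] mean [888.7 394.4   1.3] ext [119.1  61.1   4. ]
  tool shift cm [-7.31 54.04]
[(array([596.2,   6.1]), 0.67)]
```

The green cap now reads 87.7 mm, so it is latched. Next is the scanner, at about (473,295).

```bash
python3 -m inch '{"hand":[0,0,0,0,0,0,0,0,0,0,0,0,0,0],"delta_pos":[[1.2,1.7,0],[2.4,3.4,0],[2.4,3.4,0],[2.4,3.4,0],[2.4,3.4,0],[2.4,3.4,0],[2.4,3.4,0],[2.4,3.4,0],[2.4,3.4,0],[2.4,3.4,0],[2.4,3.4,0],[1.4,1.9,0],[0,0,0],[0,0,0]],"turn":[0,0,0,0,0,0,0,0,0,0,0,0,0,0]}';python3 wr.py scan w9
```

```text
t: 7.45
eef_pos: [472.3, 294.5, 267.7]
tcp_rot: [-3.14, -0.001, 2.806]
ft_force: [-0.0, 0.2, 0.3]
opening: 0.006
state 7.45 [472.3 294.5 267.7] [-3.140e+00 -1.000e-03  2.806e+00] [-0.   0.2  0.3] 0.01
cam pos [407.4 319.1 359.8] axis [ 0.229 -0.082 -0.97 ]
blob [319.3 194.9] [ 34  34 885] plane [470.6 296.2  71. ] depthtop mid [471.3 296.1  70.8] mean [471.1 296.   70.5] ext [32.1 31.7  4.3]
  tool shift cm [0.18 0.11]
blob [525.8 154.3] [ 23  29 535] plane [501.  524.9  71. ] depthtop mid [501.7 526.6  70.3] mean [501.8 526.2  70.4] ext [32.2 33.1  3.7]
  tool shift cm [ 4.86 22.8 ]
blob [294.8   4. ] [ 31  11 246] plane [287.8 335.5  71. ] depthtop mid [284.9 336.2  70.6] mean [286.1 335.3  70.3] ext [14.1 24.9  4.4]
  tool shift cm [18.92 -2.21]
[(array([524. , 153.1]), 0.94), (array([293.4,   3.7]), 0.79), (array([319.9, 195.5]), 0.56)]
```

View pics/w9.png

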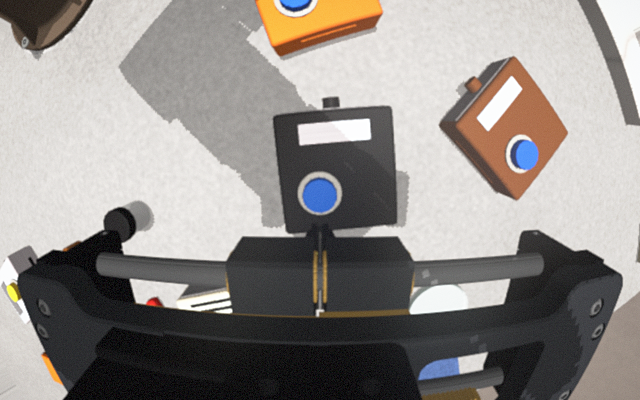

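The box under the hand is the black one, with its blue cap at (319,195). The orange and brown look-alikes are off to the top and right. I shift slightly and descend; the tip is at 189.7.

```bash
python3 -m inch '{"hand":[0,0,0,0,0,0,0,0],"delta_pos":[[0.15,0.1,1.5],[0,0,2.5],[0,0,2.5],[0,0,2.5],[0,0,1.5],[0,0,0.8],[0,0,0],[0,0,0]],"turn":[0,0,0,0,0,0,0,0]}'
```

```text
t: 8.35
eef_pos: [472.6, 295.3, 156.3]
tcp_rot: [3.141, 0.0, 2.804]
ft_force: [0.1, 0.1, -0.0]
opening: 0.004
```

```bash
python3 -m inch '{"hand":[0,0,0,0,0,0,0],"delta_pos":[[0.1,0,0.5],[0,0,0.2],[0,0,0.2],[0,0,0.2],[0,0,0.2],[0,0,0.1],[0,0,0]],"turn":[0,0,0,0,0,0,0]}';python3 -m inch '{"hand":[0,0,0],"delta_pos":[[0,0,0.1],[0,0,0.1],[0,0,0]],"turn":[0,0,0]}'
```

```text
t: 9.05
eef_pos: [471.3, 296.0, 141.6]
tcp_rot: [3.142, -0.0, 2.805]
ft_force: [0.2, 0.5, 0.3]
opening: 0.008
t: 9.35
eef_pos: [471.3, 296.0, 139.8]
tcp_rot: [3.141, 0.0, 2.805]
ft_force: [-1.4, 0.3, 5.0]
opening: 0.005
```

```bash
python3 -m inch '{"hand":[0,0],"delta_pos":[[0,0,0.1],[0,0,0]],"turn":[0,0]}'; python3 -m inch '{"hand":[0,0,0,0,0,0],"delta_pos":[[0,0,-0.5],[0,0,-1.5],[0,0,-3],[0,0,-4],[0,0,-3],[0,0,0]],"turn":[0,0,0,0,0,0]}'; python3 wr.py scan w10 63
```

```text
t: 9.55
eef_pos: [471.3, 295.9, 139.0]
tcp_rot: [3.141, 0.0, 2.805]
ft_force: [-1.9, -0.7, 5.9]
opening: 0.002
t: 10.15
eef_pos: [472.0, 296.4, 262.6]
tcp_rot: [3.137, 0.005, 2.805]
ft_force: [0.1, 1.3, -1.3]
opening: 0.004
state 10.15 [472.  296.4 262.6] [3.137 0.005 2.805] [ 0.1  1.3 -1.3] 0.0
cam pos [406.4 320.8 354.3] axis [ 0.236 -0.078 -0.969]
blob [316.2 194.4] [ 33  32 841] plane [471.2 296.   63. ] depthtop mid [471.7 295.9  62.6] mean [471.3 295.9  62.5] ext [32.1 31.8  3.7]
  tool shift cm [ 0.04 -0.06]
blob [526.  154.1] [ 23  29 547] plane [503.8 530.7  63. ] depthtop mid [501.6 526.5  70.6] mean [501.8 526.   70.4] ext [32.3 32.7  4. ]
  tool shift cm [ 4.78 22.93]
blob [291.    2.9] [ 29   8 175] plane [285.9 335.4  63. ] depthtop mid [286.7 335.2  70.5] mean [287.6 334.6  70.3] ext [10.2 20.9  4.5]
  tool shift cm [18.82 -2.46]
[(array([520.9, 154. ]), 0.7), (array([289.2,   2. ]), 0.6), (array([318. , 195.4]), 0.59)]
```

The scanner cap reads 62.6 mm, so it is latched. Next is the camera unit.

```bash
python3 -m inch '{"hand":[0,0,0,0,0,0,0,0,0,0,0,0,0,0,0,0,0,0],"delta_pos":[[-0.55,-1.7,0],[-1.1,-3.5,0],[-1.1,-3.5,0],[-1.1,-3.5,0],[-1.1,-3.5,0],[-1.1,-3.5,0],[-1.1,-3.5,0],[-1.1,-3.5,0],[-1.1,-3.5,0],[-1.1,-3.5,0],[-1.1,-3.5,0],[-1.1,-3.5,0],[-1.1,-3.5,0],[-1.1,-3.5,0],[-1.1,-3.5,0],[-1.1,-2.7,0],[0,0,0],[0,0,0]],"turn":[0,0,0,0,0,0,0,0,0,0,0,0,0,0,0,0,0,0]}';python3 wr.py camera w11
```

```text
t: 12.05
eef_pos: [454.6, -264.7, 257.4]
tcp_rot: [3.141, -0.003, 2.803]
ft_force: [0.4, 0.5, -0.9]
opening: 0.004
state 12.05 [ 454.6 -264.7  257.4] [ 3.141e+00 -3.000e-03  2.803e+00] [ 0.4  0.5 -0.9] 0.0
cam pos [ 389.8 -240.   349.6] axis [ 0.228 -0.08  -0.97 ]
[(array([319. , 204.5]), 0.83), (array([605.9, 198.1]), 0.21)]
```

View pics/w11.png

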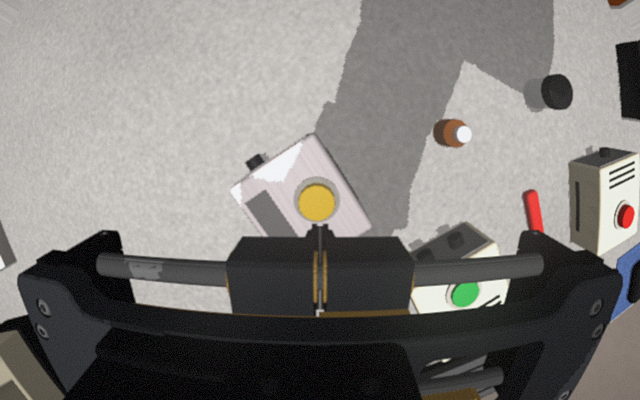

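The yellow cap is at (317,203), in the hand's shadow, so its hue has shifted. I'll widen the hue range.

```bash
sed -i 's/((24,35),81)/((17,35),81)/' h.py; python3 wr.py camera w12
```

```text
state 12.15 [ 455.1 -263.7  258.1] [ 3.141e+00 -2.000e-03  2.805e+00] [ 0.5 -0.1 -0.5] 0.0
cam pos [ 390.2 -239.1  350.2] axis [ 0.229 -0.08  -0.97 ]
blob [315.1 201.6] [  37   37 1036] plane [ 453.8 -265.6   81. ] depthtop mid [ 454.8 -266.    80.4] mean [ 454.4 -265.9   80.5] ext [32.1 32.3  3.7]
  tool shift cm [ 0.01 -0.23]
blob [363.4 313.3] [ 89   9 447] plane [ 584.3 -258.5   81. ] depthtop mid [ 438.8 -243.7  283.3] mean [ 438.7 -243.8  283. ] ext [ 8.7 22.3  4.1]
  tool shift cm [-4.91  3.05]
blob [455.  395.2] [ 58  12 430] plane [ 783.6 -175.1   81. ] depthtop mid [ 484.1 -225.   287.4] mean [ 484.2 -222.8  286.6] ext [ 9.9 18.6  5. ]
  tool shift cm [-14.77  11.9 ]
blob [314.8 278. ] [  5  52 183] plane [ 526.4 -291.7   81. ] depthtop mid [ 428.4 -253.9  278.3] mean [ 428.1 -253.7  278.3] ext [12.3  4.   3.7]
  tool shift cm [-2.41 -0.13]
[(array([314.3, 202. ]), 0.95), (array([464.3, 293.2]), 0.51), (array([301. , 193.3]), 0.38)]
```

Tip is at 180 and the cap at 81, so I descend 9.2 cm.

```bash
python3 -m inch '{"hand":[0,0,0,0,0,0,0,0],"delta_pos":[[0,-0.2,1.5],[0,0,2.5],[0,0,2.5],[0,0,1.5],[0,0,0.8],[0,0,0.4],[0,0,0],[0,0,0]],"turn":[0,0,0,0,0,0,0,0]}'
```

```text
t: 13.05
eef_pos: [455.3, -266.3, 167.3]
tcp_rot: [-3.141, 0.001, 2.805]
ft_force: [-0.4, -1.7, 0.3]
opening: 0.001
```

```bash
python3 -m inch '{"hand":[0,0,0,0,0,0,0],"delta_pos":[[0,0,0.5],[0,0,0.3],[0,0,0.2],[0,0,0.2],[0,0,0.2],[0,0,0.1],[0,0,0]],"turn":[0,0,0,0,0,0,0]}';python3 -m inch '{"hand":[0,0,0],"delta_pos":[[0,0,0.1],[0,0,0.1],[0,0,0]],"turn":[0,0,0]}'
```

```text
t: 13.75
eef_pos: [455.0, -266.3, 151.5]
tcp_rot: [3.141, -0.0, 2.805]
ft_force: [0.0, 0.1, -0.5]
opening: 0.006
t: 14.05
eef_pos: [455.0, -266.3, 149.8]
tcp_rot: [3.142, -0.0, 2.805]
ft_force: [-0.8, 1.5, 4.3]
opening: 0.007
```

```bash
python3 -m inch '{"hand":[0,0],"delta_pos":[[0,0,0.1],[0,0,0]],"turn":[0,0]}'; python3 -m inch '{"hand":[0,0,0,0,0,0,0],"delta_pos":[[0,0,-0.5],[0,0,-1.5],[0,0,-3],[0,0,-4],[0,0,-3],[0,0,0],[0,0,0]],"turn":[0,0,0,0,0,0,0]}'; python3 wr.py camera w13 73 | head -4
python3 - <<'E'
from h import *
from cell import viewer
S=dict(lamp=(388,150),scan=(248,195),camera=(427,196),laser=(297,147))
p,d=viewer.read_camera("top");cv2.imwrite("pics/top1.png",p);c=viewer.get_calibration("top")
for b,sd in S.items():
    try:
        ce,s,m=blob(p,b,sd);print(b,wdepth(c,*ce,np.median(d[m])).round(1))
    except Exception as e: print(b,e)
E
```

```text
t: 14.25
eef_pos: [455.0, -266.3, 148.9]
tcp_rot: [3.142, 0.0, 2.805]
ft_force: [-1.8, 0.9, 6.7]
opening: 0.009
t: 14.95
eef_pos: [454.9, -266.2, 268.9]
tcp_rot: [-3.141, 0.001, 2.805]
ft_force: [-0.7, -0.4, 0.0]
opening: 0.008
state 14.95 [ 454.9 -266.2  268.9] [-3.141e+00  1.000e-03  2.805e+00] [-0.7 -0.4  0. ] 0.01
cam pos [ 389.7 -241.4  360.9] axis [ 0.231 -0.082 -0.97 ]
blob [318.  196.1] [ 34  33 879] plane [ 454.2 -265.9   73. ] depthtop mid [ 454.8 -266.2   72.6] mean [ 454.4 -265.9   72.5] ext [32.1 32.6  3.8]
  tool shift cm [0.04 0.  ]
lamp [ 599.4 -147.1   85.6]
scan [469.7 296.2  62.4]
camera attempt to get argmax of an empty sequence
laser [616.7 139.2  84.7]
```

View pics/top1.png

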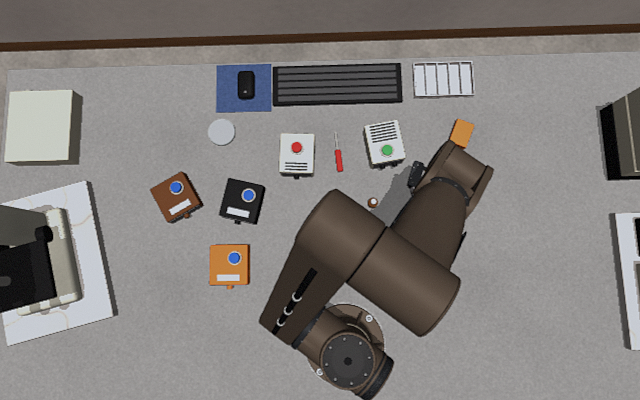

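The yellow cap reads 72.6 mm, so it is latched. The top view shows the other boxes and the visible small things where they were; the arm hides the camera unit and the canister. Red is still out at 84.7, the same as its first reading of 84.4. The hand is about 110 mm above everything, so I hand in.

```bash
python3 -c "
from cell import ticket,env
print(env.state()['t'],ticket.job_done())"
```

```text
the job is handed in; nothing more can be done
15.1 None
```

I pressed green (lamp), then blue on the black scanner box, then yellow (camera), using shut fingertips, and handed the job in at 15.1 s.

- **Buttons:** After each press the wrist camera read the cap top at 87.7 mm (green), 62.6 mm (blue) and 72.6 mm (yellow). The latched heights are 88, 63 and 73 mm, so all three are fully in. The highest measured force was about 7 N.
- **Red laser button:** It still reads out, at 84.7 mm against 84.4 mm at the start.
- **Boxes and small things:** In the last top view the lamp, scanner and laser boxes and the visible small things were where they started; the lamp and scanner caps were within about 1 mm. The arm hid the camera unit and the canister in that picture. The wrist camera put the camera unit's cap at the same spot before and after the press. I did not re-check the canister after the last press; the hand only passed it with the fingertips about 180 mm up.
- **Disagreement:** At the start, the top and scene cameras differed by about 8 mm in x. I settled this with the wrist camera before each press.
- **Hand:** It finished clear, with the fingertips about 110 mm above the nearest cap.

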